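Lock the sample carousel with its slotted disc and bar

ROBOT

A 6-joint arm with a two-finger parallel gripper is mounted at the origin on a cart in front of the work surface, level with it; the furniture and walls round the work are solid. World frame = base frame: x ahead of the robot, y to its left, z up, the work surface at z = 0. Lengths are in m, angles in rad, forces in N, time in s.
With the tool pointing down it reaches from about 0.375 to 0.9 m from the base axis. Payload 3.1 kg.
Tool frame: the origin (TCP) lies at the very end of the fingers, on their centre line; the grasp point (between the pads) lies ctrl.grasp_offset behind it (ctrl.grasp_offset is the distance from the TCP to the grasp point, in m); z points along the fingers, y is the line along which they close (so a half turn about z gives the same grasp; the last joint's range is limited). The gripper opens to 85 mm and grips with 20 to 120 N. Pads are 22 mm wide; open, the fingers measure 114 mm over their backs; the gripper's body (76 mm by 85 mm) begins 54 mm behind the grasp point. The pads swing forward as they close: fully open they stand 13 mm farther back than shut.
Start: joints at [1.117, 0.527, 1.433, -0, 1.181, -0.178], TCP at [0.17, 0.602, 0.231] pointing down, gripper open.
Joint ranges: [-3.08, 3.08], [-0.75, 2.2], [0.22, 2.44], [-1.43, 4.57], [0, 2.65], [-2.85, 2.85]. Speed limits (rad/s): [2.79, 2.79, 3.14, 3.14, 3.14, 3.14].

INTERFACE

Orientations are given as [roll, pitch, yaw] about the fixed x, y, z axes, in that order (R = Rz(yaw) Ry(pitch) Rx(roll)).
In Python, from cell import observe, vision, ticket, ctrl gives the robot as it stands.
- The arm moves only by the shell command python3 -m inch 'ROWS' [OPENING]. ROWS is JSON, a list of rows, each a list of 6 numbers: the shift along the tool's x, y, z in units of 60 mm (1.0 is 60 mm), then the turn, a rotation vector about the tool's x, y, z in units of 10 degrees (1.0 is 10 degrees). In form: [[tx, ty, tz, rx, ry, rz], ...]. A call has 1 to 10 rows; each row is the pose to reach, as a shift and turn from the pose commanded when the call began, along the tool's axes at that moment; what a row does not reach only later rows make up. A row lasts 1/8 s, in which the tool goes at most 62.5 mm and 10.7 degrees, less where a joint would pass 70% of its speed; a pose out of reach is approached as far as the arm can. A call with a gripper value outside its range is refused whole. OPENING is the opening, from 0 (shut) to 1 (fully open), set as the call begins (- or left out, the last holds). The fingers move at their own pace and stop on an object; the grip force is fixed at half the most. Time passes only in rows, so rows that repeat a pose let the fingers close. It gives the time, the measured TCP pose, the force, the opening and the grip force at its end, in the units of the state.
- observe(): the state, without advancing time (a new reading comes with each control period).
- vision.camera(name): name is "side" or "top" or "wrist"; returns a dict with "image" (420x560x3 uint8, red, green, blue), "vertical_fov" (degrees; the focal length in pixels is half the picture's height over the tangent of half this angle, whatever the lens; pixels are square), "cx", "cy" (the principal point, pixels), "rvec" (rotation vector, rad) and "tvec" (3), from world to camera coordinates, as OpenCV has them. Camera axes: x right, y down, z forward; pixel columns grow to the right and rows downward; lengths in m; the calibration is good to about 2 mm. A picture is of the moment at which its call begins. There is no depth.
- ticket.hand_in(): hands the job in; it is judged then, once.
The state is a dict: "time_s": time; "joint_pos": joint angles; "dq": joint speeds; "joint_efforts": joint torques, N m; "position": TCP position; "orientation": TCP orientation; "wrist_force": force on the tool from outside, world axes, zero at the start; "ft_torque": the same for the moment, N m; "gripper_width": opening from 0.0 (shut) to 1.0 (fully open); "grasp_force": force on a finger pad.
Only numpy, scipy, OpenCV 4.12 (cv2) and the standard library are available. Lean on these libraries where they do the work, as an engineer would, in place of code of your own. Each camera call takes 0.05 s, during which the arm holds its last target. There are 200 camera calls.

TASK

Lock the small sample carousel for carrying: with the closed fingertips push the upright peg on the slotted disc round until the slot faces the nose of the lock bar, then push the bar by its upright tab along its channel and through the slot, fully home against the bottom of the slot. Only push; do not grip the peg or the tab between the fingers, do not lift the bar, and leave the pen and the specimen cup where they are.

Things in the scene. Friction and masses are not known exactly. Their poses are not given: they have to be found in the camera images.
- lock_base: Grey base fixed to the bench: round plate 124 mm in diameter, 12 mm thick, with a 44 mm wide tongue (to 145 mm from the origin) toward -x that carries the bar's channel. Origin on the bench under the disc's axis, z up; +x is the way the bar is pushed, at the disc's axis. Channel walls are 28 mm high, 36 mm over the outside; a bridge (top at 36 mm, 66 to 78 mm from the axis, 44 mm wide) spans the bar.
- locking_disc (a joint): Angle of the slotted disc (rad), anticlockwise from above positive, stops -1.0 and 1.4; 0: slot faces the bar; starts positive. Steel, 110 mm in diameter, top 30 mm above the bench; slot 20 mm wide, open at the rim, bottom 30 mm from the axis. White hub (42 mm) with vials on its middle, to 69 mm above the bench. Stiff (0.12 N m, 3 N at the peg), stays where left.
- peg (a point): Middle of the dark upright peg that turns the disc: 10 mm in diameter, 30 to about 60 mm above the bench, 42 mm from the axis; the point is 45 mm above the bench. It stands a quarter turn clockwise (from above) from the slot, so with the slot facing the bar it lies on the +y side of lock_base.
- slot_mouth (a point): Middle of the slot's open mouth in the disc's rim, 55 mm from the axis, 22 mm above the bench.
- lock_bar: Dark steel lock bar lying loose in the channel, 60 mm long in its own x, 14 mm wide, 12 mm high, about 0.12 kg (friction under 2 N). Origin at the middle of its underside, 17 mm above the bench; +x points to the disc, with a tapered nose (14 mm narrowing to 6 mm over the last 10 mm).
- bar_nose (a point): Tip of the bar's nose, 30 mm ahead of the bar's origin in x. When the bar is fully home, this tip is 30 mm from the disc's axis (at x = -0.030 in the frame of lock_base); at the start it is 61 to 71 mm from it.
- bar_tab (a point): Centre of the upright push tab at the bar's tail: plate 8 mm thick along the bar, 24 mm wide, from 30 to 57 mm above the bench. The point is 26 mm behind the bar's origin; the tab's rear face is a further 4 mm back and is the bar's rear end. Nothing stands behind it but the channel's end.
- marker_pen: Black marker pen, 131 mm long, 14 mm high, lying flat to the right of the lock, in front of the centrifuge; a bystander. Origin at the centre of its underside.
- specimen_cup: Capped specimen cup, 48 mm in diameter, 50 mm high, behind the lock, beside the microscope; a bystander. Origin at the centre of its underside.
There are look-alikes about, which are no part of the job. Leave any pink look-alike of the lock_bar alone.

How it is judged:
By the outcome, as a careful person would: the job done as asked, in the order asked, and still so for the second after the job is handed in, with the robot touching nothing.
It also fails if it takes over 51 s, if anything falls off the work surface, if the arm or the gripper's body presses on something with over 40 N, if the wrist force passes 120 N, or if a joint passes its speed limit or range.

## Working session

There is one attempt and no reset: what is moved stays moved. The work goes in short steps, Python scripts to look and compute and a shell command to move; the robot and the scene stay as the last step left them, time stands still between calls to the robot, and variables do not carry over. Pictures are saved under pics/ and viewed, at most 13 in all, crops included, and the job is handed in when it is done.

```bash
ls; mkdir -p pics
cat > h.py <<'E'
import numpy as np, cv2
from cell import observe, vision, ticket, ctrl
def cam(n):
    c=vision.camera(n); im=c["image"]; f=im.shape[0]/2/np.tan(np.radians(c["vertical_fov"])/2)
    K=np.array([[f,0,c["cx"]],[0,f,c["cy"]],[0,0,1]]); R=cv2.Rodrigues(np.array(c["rvec"],float))[0]
    return dict(im=im,K=K,R=R,t=np.array(c["tvec"],float).ravel())
def save(c,p): cv2.imwrite(p,cv2.cvtColor(c["im"],cv2.COLOR_RGB2BGR))
def ray(c,uv):
    d=c["R"].T@np.linalg.solve(c["K"],[uv[0],uv[1],1.]); return -c["R"].T@c["t"],d
def onz(c,uv,z):
    o,d=ray(c,uv); return o+d*(z-o[2])/d[2]
def proj(c,p):
    q=c["K"]@(c["R"]@np.array(p)+c["t"]); return q[:2]/q[2]
def tri(c1,u1,c2,u2):
    (a,d),(b,e)=ray(c1,u1),ray(c2,u2)
    s=np.linalg.lstsq(np.c_[d,-e],b-a,rcond=None)[0]; p,q=a+d*s[0],b+e*s[1]
    return (p+q)/2,np.linalg.norm(p-q)
E
python3 - <<'E'
from h import *
for n in ("side","top","wrist"):
    c=cam(n); save(c,f"pics/{n}0.png"); print(n,c["K"][0,0],c["K"][:2,2],-c["R"].T@c["t"])
print(observe())
E
```

```text
pics
side 459.2391578100912 [284.94477771 217.54030367] [ 0.61630012 -0.7179129   0.65254309]
top 528.5486728812181 [275.43385412 212.9366012 ] [ 0.29771174 -0.10652551  1.03900294]
wrist 323.7969229658437 [279.73751341 209.30902074] [0.09261315 0.62365264 0.37250064]
{'time_s': 0.15, 'joint_pos': array([ 1.11752302e+00,  5.28255224e-01,  1.43359233e+00, -9.00346706e-06,
        1.18142284e+00, -1.78517799e-01]), 'dq': array([ 0.00039374, -0.00075828, -0.00207257,  0.00145346, -0.00115149,
       -0.00133837]), 'joint_efforts': array([ 4.59475414e-04, -4.42741621e+01, -1.78275543e+01, -2.28634226e-04,
        5.62596440e-03,  2.35497629e-05]), 'position': array([0.16931159, 0.60106278, 0.23056182]), 'orientation': array([-3.13994010e+00, -2.89725786e-04,  2.86684033e+00]), 'wrist_force': array([ 0.16910814, -0.21863837,  0.03314107]), 'ft_torque': array([-0.0107102 , -0.04703383,  0.0210259 ]), 'grasp_force': 0.0, 'gripper_width': 1.0032451255734225}
```

View pics/top0.png

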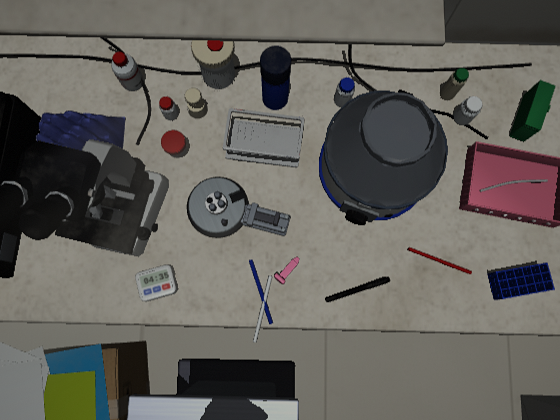

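View pics/side0.png

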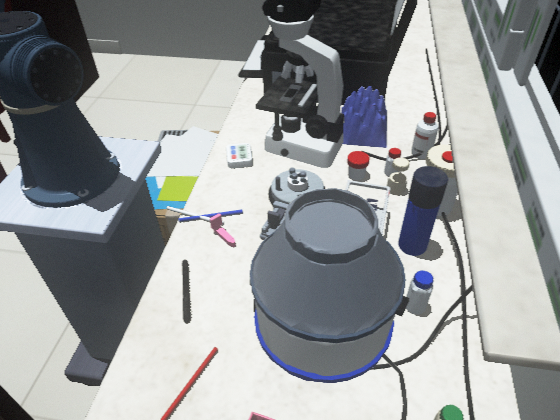

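The top view shows the lock: disc at about (217,206), slot near (238,197), peg near (224,223), bar and tab between (250,212) and (290,225). The pen is at (357,289), the cup at about (173,143), and the pink look-alike at (288,268). I'll zoom in.

Run:
```python
from h import *
im=cv2.imread("pics/top0.png")[165:250,180:300]
cv2.imwrite("pics/top0c.png",cv2.resize(im,None,fx=6.5,fy=6.5,interpolation=cv2.INTER_CUBIC))
c=cam("top")
for n,uv in dict(disc=(217,206),end=(290,225)).items(): print(n,onz(c,uv,.03))
```

```text
disc [0.50990554 0.00562102 0.03      ]
end [ 0.47607761 -0.13747517  0.03      ]
```

View pics/top0c.png

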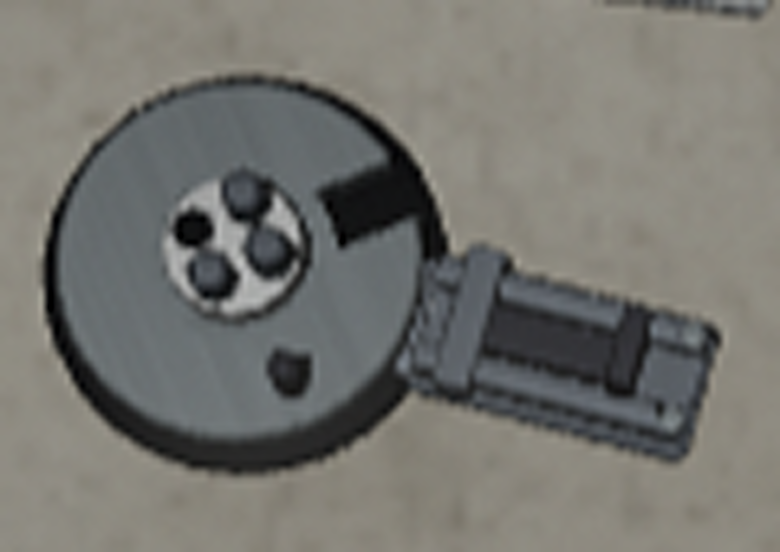

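The zoom shows the slot about 35° anticlockwise of the bar direction, centred at crop (370,205). The peg is at crop (290,372), the tab at (628,350), and the disc centre at about (240,258). The microscope lies between the arm's start and the lock, so I'll measure it for clearance and work out the lock frame.

Run:
```python
from h import *
s=cam("side");t=cam("top")
for y in (.2,.3,.4):
    for uv in ((265,5),(295,0),(345,60),(250,105),(266,150)):
        o,d=ray(s,uv); print(y,uv,(o+d*(y-o[1])/d[1]).round(3),end=' ')
    print()
for uv in ((165,180),(140,250),(75,250),(15,275),(0,275),(165,200)): print(uv,[onz(t,uv,z)[:2].round(3) for z in (0,.1,.2,.3)])
C=lambda u,v,z:onz(t,(180+u/6.5,165+v/6.5),z)
d=C(240,258,.03);tab=C(628,349,.057);peg=C(290,370,.06);sl=C(370,205,.03)
ax=d-tab;print("disc",d,"tab",tab,"peg",peg,"slot",sl,"yaw",np.degrees(np.arctan2(ax[1],ax[0])),np.hypot(*(d-tab)[:2]),np.hypot(*(peg-d)[:2]))
print(np.degrees(np.arctan2(*(peg-d)[1::-1])))
print(ctrl.grasp_offset); w=cam("wrist"); print(w["R"].T)
```

```text
0.2 (265, 5) [0.421 0.2   0.318] 0.2 (295, 0) [0.481 0.2   0.33 ] 0.2 (345, 60) [0.586 0.2   0.216] 0.2 (250, 105) [0.376 0.2   0.092] 0.2 (266, 150) [ 0.409  0.2   -0.033] 
0.3 (265, 5) [0.4   0.3   0.282] 0.3 (295, 0) [0.466 0.3   0.295] 0.3 (345, 60) [0.583 0.3   0.168] 0.3 (250, 105) [0.35  0.3   0.031] 0.3 (266, 150) [ 0.386  0.3   -0.107] 
0.4 (265, 5) [0.379 0.4   0.245] 0.4 (295, 0) [0.451 0.4   0.26 ] 0.4 (345, 60) [0.58 0.4  0.12] 0.4 (250, 105) [ 0.324  0.4   -0.03 ] 0.4 (266, 150) [ 0.363  0.4   -0.182] 
(165, 180) [array([0.567, 0.117]), array([0.541, 0.095]), array([0.515, 0.074]), array([0.489, 0.052])]
(140, 250) [array([0.423, 0.157]), array([0.411, 0.131]), array([0.399, 0.106]), array([0.387, 0.081])]
(75, 250) [array([0.42 , 0.284]), array([0.408, 0.247]), array([0.397, 0.209]), array([0.385, 0.172])]
(15, 275) [array([0.368, 0.396]), array([0.361, 0.348]), array([0.355, 0.3  ]), array([0.348, 0.251])]
(0, 275) [array([0.367, 0.425]), array([0.361, 0.374]), array([0.354, 0.323]), array([0.347, 0.272])]
(165, 200) [array([0.526, 0.114]), array([0.504, 0.093]), array([0.482, 0.072]), array([0.46, 0.05])]
disc [0.51250785 0.00589325 0.03      ] tab [ 0.48273568 -0.11110559  0.057     ] peg [ 0.47338412 -0.01345821  0.06      ] slot [ 0.52987132 -0.03245127  0.03      ] yaw 75.72320550183822 0.12072742517619563 0.04364796836875578
-153.68198347635143
0.0187
[[ 0.27138175  0.9143621   0.30048944]
 [ 0.96247095 -0.25740284 -0.08598522]
 [-0.0012748   0.31254717 -0.94990138]]
```

```bash
python3 -m inch '[[0,0,-0.9,0,0,0],[0,0,-1.8,0,0,0],[0,0,-2.7,0,0,0],[0,0,-3.7,0,0,0],[0,0,-3.7,0,0,0]]' 0
```

```text
time_s: 0.98
position: [0.1704, 0.6034, 0.4602]
orientation: [3.128, 0.002, 2.867]
wrist_force: [-0.1, 0.5, -1.3]
gripper_width: 0.001
grasp_force: 0.0
```

```bash
python3 -m inch '[[-0.5,-0.6,0,0,0,0.6],[-1,-1.3,0,0,0,1.2],[-1.6,-2,0,0,0,1.8],[-2.1,-2.6,0,0,0,2.4],[-2.7,-3.3,0,0,0,3],[-3.2,-4,0,0,0,3.6],[-3.7,-4.6,0,0,0,4.2],[-4.3,-5.3,0,0,0,4.8],[-4.8,-6,0,0,0,5.4],[-5.3,-6.6,0,0,0,5.8]]'
```

```text
time_s: 2.22
position: [0.3679, 0.1324, 0.4524]
orientation: [-3.14, -0.0, 1.851]
wrist_force: [0.4, -0.1, 0.2]
gripper_width: -0.003
grasp_force: 0.0
```

```bash
python3 -m inch '[[-0.9,0.1,0,0,0,0.6],[-1.8,0.2,0,0,0,1.2],[-2.7,0.4,0,0,0,1.8],[-3.6,0.5,0.4,0,0,2.4],[-4.6,0.6,1.2,0,0,3.1],[-4.6,0.6,2.1,0,0,3.1],[-4.6,0.6,3,0,0,3.1],[-4.6,0.6,3.9,0,0,3.1],[-4.6,0.6,4.8,0,0,3.1],[-4.6,0.6,4.8,0,0,3.1]]'
python3 - <<'E'
from h import *
w=cam("wrist");save(w,"pics/w1.png");np.savez("w1.npz",**w);print(observe()["position"],observe()["orientation"])
E
```

```text
time_s: 3.48
position: [0.4763, -0.119, 0.1614]
orientation: [-3.13, -0.003, 1.313]
wrist_force: [-0.3, -0.4, 0.4]
gripper_width: 0.004
grasp_force: 0.0
[ 0.47858847 -0.12012215  0.16397721] [-3.13648004e+00 -1.10354419e-03  1.31338660e+00]
```

View pics/w1.png

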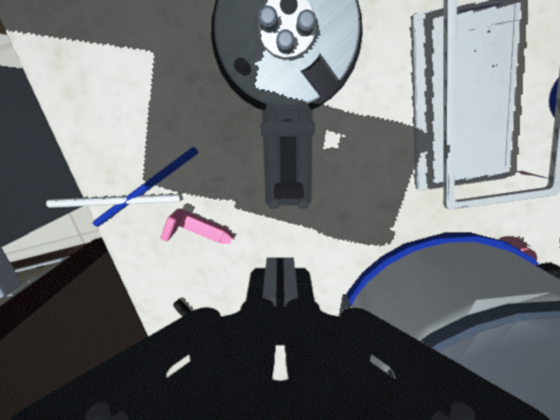

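The wrist view shows the disc centre near (287,33), the peg at (243,66), the slot at (320,77), the tab at (288,190) and the fingertips at (280,258). I'll zoom in on this one for exact picks.

Run:
```python
from h import *
im=cv2.imread("pics/w1.png")[0:210,205:370]
im=cv2.convertScaleAbs(im,alpha=1.6,beta=20)
cv2.imwrite("pics/w1c.png",cv2.resize(im,None,fx=2.8,fy=2.8,interpolation=cv2.INTER_CUBIC))
```

```text
(no output)
```

View pics/w1c.png

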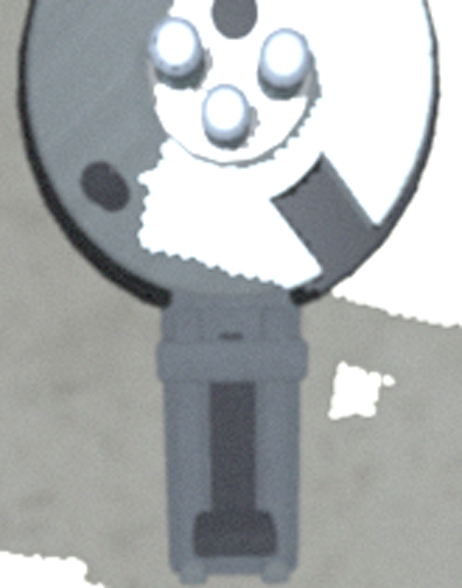

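```bash
cat > m.py <<'E'
from h import *
w=dict(np.load("w1.npz")); t=cam("top")
W=lambda u,v:(205+u/2.8,v/2.8)
T=lambda u,v:(180+u/6.5,165+v/6.5)
m=onz(w,W(350,252),.03);b=onz(w,W(297,178),.03);d=(b-m)/np.linalg.norm(b-m)
print("slot depth",np.linalg.norm(b-m),"axis",m+.055*d, "corner widths",np.linalg.norm(onz(w,W(378,226),.03)-onz(w,W(322,278),.03)))
p1=onz(w,W(233,390),.029);p2=onz(w,W(233,505),.029);a=np.degrees(np.arctan2(*(p1-p2)[1::-1]));print("bar yaw",a)
tr=onz(w,W(236,556),.057);print("tab rear top",tr)
print("peg tri",tri(w,W(99,182),t,T(290,366)), "peg top z.06",onz(w,W(99,182),.06))
print("tab tri",tri(w,W(236,541),t,T(630,348)), "hub vial", tri(w,W(226,108),t,T(212,273)))
ax=m+.055*d; u=np.array([np.cos(np.radians(a)),np.sin(np.radians(a))]);n=np.array([-u[1],u[0]])
L=lambda p:((p-ax)[:2]@u,(p-ax)[:2]@n)
for k,p in dict(tab=tr,barf=p1,barb=p2,mouth=m,peg=onz(w,W(99,182),.06),tcp=observe()["position"]).items(): print(k,np.round(L(p),4))
# disc rim left/right edge mid
print("rim L,R",[np.round(L(onz(w,W(*q),.03)),4) for q in ((28,90),(437,90))])
E
python3 m.py
```

```text
slot depth 0.024729156361807687 axis [0.5141569  0.00909153 0.03      ] corner widths 0.020500155549038012
bar yaw 75.70724363025056
tab rear top [ 0.48502574 -0.11202305  0.057     ]
peg tri (array([ 0.47551296, -0.01100021,  0.05646026]), np.float64(0.004156608188713128)) peg top z.06 [ 0.47609211 -0.00938671  0.06      ]
tab tri (array([ 0.48552116, -0.11162605,  0.04313027]), np.float64(0.0003787968495965536)) hub vial (array([ 0.51515791,  0.01471515, -0.0123442 ]), np.float64(0.009084829661511744))
tab [-0.1246 -0.0017]
barf [-0.0813 -0.0012]
barb [-0.1163 -0.0012]
mouth [-0.043  -0.0343]
peg [-0.0273  0.0323]
tcp [-0.1343  0.0008]
rim L,R [array([-0.0012,  0.0542]), array([-0.0024, -0.0559])]
```

```bash
python3 -m inch '[[0.7,-0.3,0,0,0,0],[1.38,-0.58,0,0,0,0],[1.38,-0.58,0.5,0,0,0],[1.38,-0.58,1.1,0,0,0],[1.38,-0.58,1.6,0,0,0],[1.38,-0.58,1.9,0,0,0],[1.38,-0.58,2.03,0,0,0],[1.38,-0.58,2.03,0,0,0]]'
cat >> m.py <<'E'
print("yaw",observe()["orientation"])
w=cam("wrist")
import sys
if len(sys.argv)>1: save(w,sys.argv[1]);np.savez(sys.argv[1]+".npz",**w)
E
python3 m.py pics/w2.png|tail -4
```

```text
time_s: 4.58
position: [0.4688, -0.0323, 0.0447]
orientation: [3.139, 0.0, 1.314]
wrist_force: [0.3, -0.2, 0.1]
gripper_width: 0.001
grasp_force: 0.0
peg [-0.0273  0.0323]
tcp [-0.0512  0.0338]
rim L,R [array([-0.0012,  0.0542]), array([-0.0024, -0.0559])]
yaw [3.13847859e+00 1.75422536e-04 1.31359188e+00]
```

View pics/w2.png

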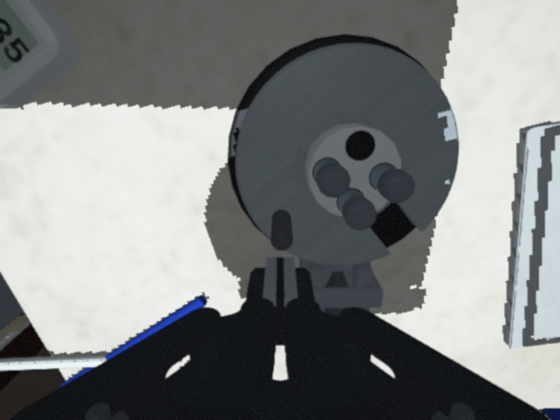

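The peg stands directly ahead of the fingertips: peg at (282,230), tips at (281,258). I'll push most of the way, then measure.

```bash
python3 -m inch '[[0.1,-0.02,0,0,0,0],[0.2,-0.04,0,0,0,0],[0.3,-0.06,0,0,0,0],[0.4,-0.08,0,0,0,0],[0.47,-0.1,0,0,0,0],[0.47,-0.1,0,0,0,0],[0.47,-0.1,0,0,0,0]]'
python3 m.py pics/w3.png|tail -3
```

```text
time_s: 5.55
position: [0.4683, -0.0028, 0.0436]
orientation: [-3.141, 0.0, 1.314]
wrist_force: [-2.1, -2.0, 0.1]
gripper_width: -0.004
grasp_force: 0.8
tcp [-0.0228  0.0409]
rim L,R [array([-0.0012,  0.0542]), array([-0.0024, -0.0559])]
yaw [ 3.14128676e+00 -1.42253858e-05  1.31357824e+00]
```

View pics/w3.png

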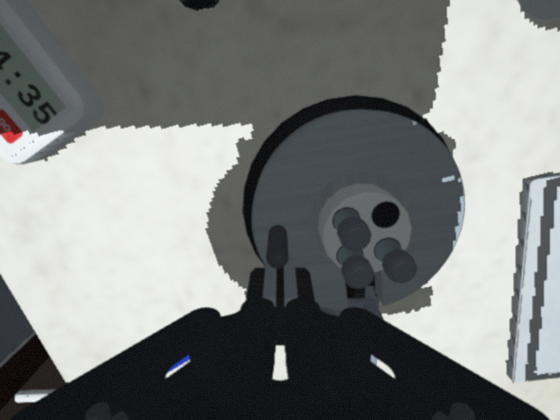

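```bash
cat > a.py <<'E'
import sys;from h import *
w=dict(np.load(sys.argv[1])); u=np.array([np.cos(np.radians(75.7)),np.sin(np.radians(75.7))]);n=np.array([-u[1],u[0]])
c0=np.array([.51416,.00909])-.001*n
for a in sys.argv[2:]:
    x,y,z=map(float,a.split(",")); p=onz(w,(x,y),z)[:2]-c0; print(a,np.round([p@u,p@n],4),np.degrees(np.arctan2(-(p@u),p@n)).round(1))
E
python3 a.py pics/w3.png.npz 277,234,.03 279,261,.06 245,205,.03 465,205,.03 355,108,.03
```

```text
277,234,.03 [-0.0066  0.0428] 8.7
279,261,.06 [-0.0067  0.0417] 9.1
245,205,.03 [0.0093 0.0588] -9.0
465,205,.03 [ 0.0085 -0.0521] -170.7
355,108,.03 [0.0556 0.0064] -83.4
```

```bash
python3 -m inch '[[0.06,0,0,0,0,0],[0.11,0,0,0,0,0],[0.11,0,0,0,0,0],[0.11,0,0,0,0,0]]'
python3 m.py |tail -3
python3 -m inch '[[-0.2,0,0,0,0,0],[-0.5,0,0,0,0,0],[-0.6,0,-0.5,0,0,0],[-1.3,0.4,-1.2,0,0,0],[-2,0.65,-1.9,0,0,0],[-2.2,0.65,-1.9,0,0,0],[-2.2,0.65,-1.9,0,0,0],[-2.2,0.65,-1.9,0,0,0]]'
python3 m.py pics/w4.png|tail -3
python3 - <<'E'
import cv2
im=cv2.imread("pics/w4.png")[0:230,190:390]
cv2.imwrite("pics/w4c.png",cv2.resize(cv2.convertScaleAbs(im,alpha=1.6,beta=20),None,fx=2.6,fy=2.6,interpolation=2))
E
```

```text
time_s: 6.15
position: [0.4711, 0.0034, 0.0436]
orientation: [3.14, -0.0, 1.313]
wrist_force: [-0.7, -1.5, 0.3]
gripper_width: 0.003
grasp_force: 0.6
tcp [-0.0161  0.0401]
rim L,R [array([-0.0012,  0.0542]), array([-0.0024, -0.0559])]
yaw [ 3.13989965e+00 -3.78243963e-04  1.31312876e+00]
time_s: 7.25
position: [0.473, -0.1328, 0.1561]
orientation: [-3.138, -0.001, 1.314]
wrist_force: [-0.8, 1.0, 0.1]
gripper_width: -0.001
grasp_force: 0.0
tcp [-0.1475  0.0046]
rim L,R [array([-0.0012,  0.0542]), array([-0.0024, -0.0559])]
yaw [-3.13790562e+00 -1.26414207e-03  1.31432257e+00]
```

View pics/w4c.png

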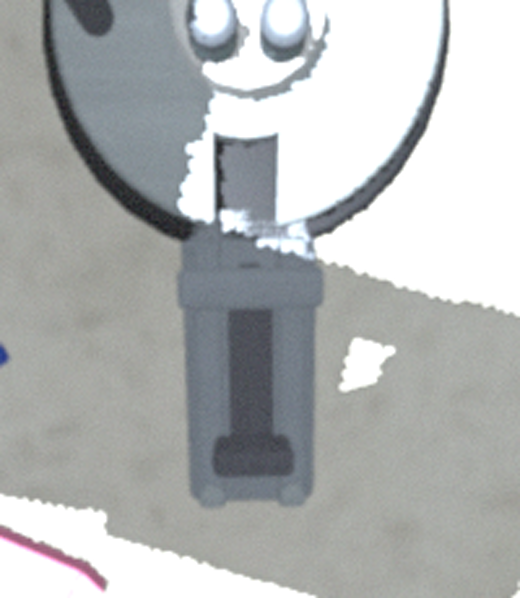

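The slot now faces the bar: slot centre at crop x 246, bar at 250, with edges parallel. Next I go down behind the tab.

```bash
python3 -m inch '[[-0.03,0.1,0.5,0,0,0],[-0.03,0.1,1.1,0,0,0],[-0.03,0.1,1.6,0,0,0],[-0.03,0.1,1.9,0,0,0],[-0.03,0.1,2,0,0,0],[-0.03,0.1,2,0,0,0]]'
python3 m.py pics/w5.png|tail -3
python3 -m inch '[[0.1,0,0,0,0,0],[0.2,0,0,0,0,0],[0.3,0,0,0,0,0],[0.38,0,0,0,0,0],[0.38,0,0,0,0,0]]'
python3 m.py pics/w6.png|tail -3
```

```text
time_s: 8.1
position: [0.4797, -0.1368, 0.0371]
orientation: [-3.14, -0.0, 1.314]
wrist_force: [-0.6, -0.2, -0.5]
gripper_width: 0.0
grasp_force: 0.0
tcp [-0.1501 -0.0031]
rim L,R [array([-0.0012,  0.0542]), array([-0.0024, -0.0559])]
yaw [ 3.14156660e+00 -5.36653337e-06  1.31416343e+00]
time_s: 8.82
position: [0.4858, -0.1149, 0.0376]
orientation: [-3.142, -0.0, 1.314]
wrist_force: [-0.7, 0.4, -0.6]
gripper_width: -0.001
grasp_force: 0.0
tcp [-0.1273 -0.003 ]
rim L,R [array([-0.0012,  0.0542]), array([-0.0024, -0.0559])]
yaw [-3.14107354e+00 -3.93146560e-04  1.31352208e+00]
```

View pics/w6.png

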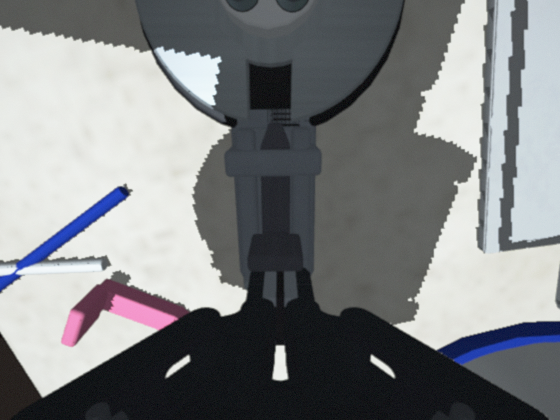

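The nose at (275,124) is past the bridge and heading for the slot, which is centred at x≈271. I'll keep pushing.

```bash
python3 -m inch '[[0.08,0,0,0,0,0],[0.16,0,0,0,0,0],[0.24,0,0,0,0,0],[0.32,0,0,0,0,0],[0.38,0,0,0,0,0],[0.38,0,0,0,0,0]]'
python3 m.py|tail -3
python3 -m inch '[[0.02,0,0,0,0,0],[0.04,0,0,0,0,0],[0.06,0,0,0,0,0],[0.06,0,0,0,0,0]]'
python3 m.py pics/w7.png|tail -3
```

```text
time_s: 9.68
position: [0.4916, -0.093, 0.0375]
orientation: [-3.142, -0.0, 1.314]
wrist_force: [-0.2, -0.4, -0.1]
gripper_width: 0.006
grasp_force: 0.0
tcp [-0.1046 -0.0033]
rim L,R [array([-0.0012,  0.0542]), array([-0.0024, -0.0559])]
yaw [-3.14149068e+00 -1.87036371e-04  1.31360216e+00]
time_s: 10.28
position: [0.4926, -0.0902, 0.0376]
orientation: [3.141, 0.0, 1.314]
wrist_force: [-1.4, -3.5, 1.4]
gripper_width: -0.002
grasp_force: 1.5
tcp [-0.1016 -0.0036]
rim L,R [array([-0.0012,  0.0542]), array([-0.0024, -0.0559])]
yaw [3.14124492e+00 3.44270726e-04 1.31360611e+00]
```

View pics/w7.png

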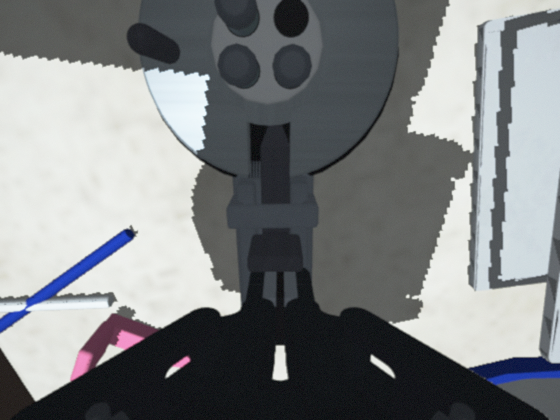

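The nose is at the slot bottom, row about 124, and the force is up to 3.5 N. I'll press slightly harder to confirm it's seated.

```bash
python3 -m inch '[[0.03,0,0,0,0,0],[0.05,0,0,0,0,0],[0.05,0,0,0,0,0]]'
python3 m.py|tail -3
python3 -m inch '[[0.08,0,0,0,0,0],[0.08,0,0,0,0,0]]'; python3 m.py|tail -3
```

```text
time_s: 10.75
position: [0.4931, -0.0898, 0.038]
orientation: [3.141, 0.004, 1.316]
wrist_force: [-5.6, -14.5, 4.1]
gripper_width: 0.001
grasp_force: 7.7
tcp [-0.1011 -0.0041]
rim L,R [array([-0.0012,  0.0542]), array([-0.0024, -0.0559])]
yaw [3.1405482  0.00372771 1.31593196]
time_s: 11.1
position: [0.4939, -0.0892, 0.0387]
orientation: [3.14, 0.009, 1.32]
wrist_force: [-14.1, -32.1, 9.8]
gripper_width: -0.001
grasp_force: 17.4
tcp [-0.1003 -0.0046]
rim L,R [array([-0.0012,  0.0542]), array([-0.0024, -0.0559])]
yaw [3.14021126 0.00921109 1.31972714]
```

It's against a hard stop. I'll back off, rise and check.

```bash
python3 -m inch '[[-0.1,0,0,0,0,0],[-0.2,0,0,0,0,0],[-0.5,0,0,0,0,0],[-0.8,0,-0.6,0,0,0],[-0.8,0,-1.5,0,0,0],[-0.8,0,-2,0,0,0],[-0.8,0,-2,0,0,0],[-0.8,0,-2,0,0,0]]'
python3 m.py pics/w8.png|tail -3
python3 - <<'E'
import sys;sys.path.insert(0,".")
from h import *
im=cv2.imread("pics/w8.png")[0:230,190:390]
a=cv2.resize(cv2.convertScaleAbs(im,alpha=1.6,beta=20),None,fx=2.0,fy=2.0,interpolation=2)
t=cv2.cvtColor(cam("top")["im"],cv2.COLOR_RGB2BGR)[110:310,140:400]
b=cv2.resize(t,None,fx=1.5,fy=1.5); o=np.zeros((460,400+b.shape[1],3),np.uint8);o[:a.shape[0],:400]=a;o[:b.shape[0],400:]=b
cv2.imwrite("pics/fin.png",o)
E
```

```text
time_s: 12.2
position: [0.4815, -0.1285, 0.1567]
orientation: [-3.14, -0.001, 1.314]
wrist_force: [-0.1, -0.7, -0.5]
gripper_width: -0.003
grasp_force: 0.0
tcp [-0.1413 -0.0021]
rim L,R [array([-0.0012,  0.0542]), array([-0.0024, -0.0559])]
yaw [-3.13889132e+00 -7.35721721e-04  1.31347341e+00]
```

View pics/fin.png

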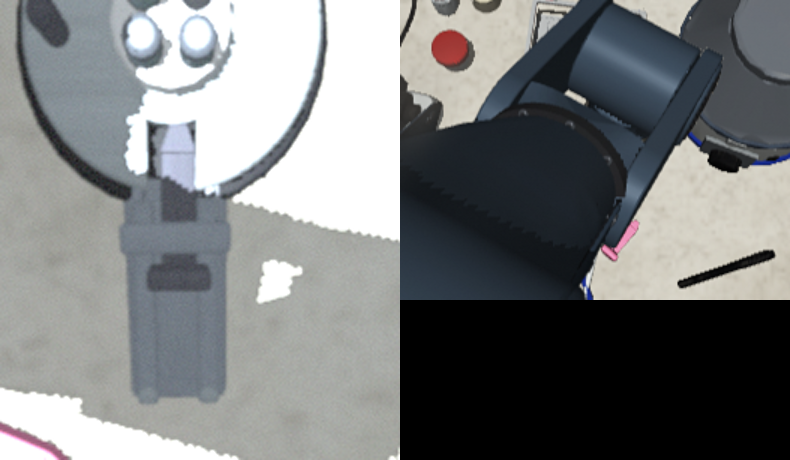

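The bar lies in the slot with its nose on the slot bottom. The cup, pen and pink piece haven't moved, and the arm is clear.

```bash
python3 -c "
from cell import ticket
print(ticket.hand_in())"
```

```text
the job is handed in; nothing more can be done
None
```

The carousel is locked and the job handed in at about 12 s: the slot was turned to face the bar, and the bar was pushed through it to a hard stop at the slot bottom (wrist force about 35 N); the pen, cup and pink look-alike were not touched.

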